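Close the dust box screw with the forked key

TASK

Take the green-handled forked key from the black tray, fit it over the wing of the red-collared screw on the scroll saw's dust box and turn it clockwise fully home, turning the screw with the key and not with the fingers. Then stand the key upright in the tray again and let go. Leave the blue-collared screw as it is.

Things in the scene. Friction and masses are not known exactly. Their poses are not given: they have to be found in the camera images.
- key: Forked key standing upright, 88 mm tall, 0.18 kg. Origin: centre of its underside, z up. Green handle 32 (key x) x 26 (y) mm, from 34 to 88 mm up. Below, a steel fork 36 (x) x 32 (y) mm: two 6 mm cheeks, between them a slot 20 mm wide, 24 mm deep, running through along key x. It drops over a wing with 6 mm spare each side; turning it takes up about 0.3 rad of play. Same after a half turn.
- tray: Black shallow square tray in which the key stands, fixed on the table, 160 x 160 mm outside, walls 5 mm thick and 18 mm high, floor 5 mm thick (its upper face lies 5 mm above the origin). Origin: centre of its underside.
- red_screw: Captive screw on the flat top (45 mm above the table) of a fixed grey box 156 x 226 mm. Origin: on its axis under the red collar (54 mm wide, 4 mm thick), z up, x/y along the box's short/long side. Above the collar a dark steel wing, a bar 44 x 8 mm, reaches from 6 to 20 mm above the origin and turns about z. The blue-collared twin is 120 mm off along y, on either side.
- red_wing (a joint): Turn of the red screw's wing in rad, growing clockwise seen from above: starts open at 0 to 0.2, fully home at 1.2 against a firm stop. The bar points along the angle (pi/2 + 1.2 - value) from the screw's x towards its y, so at home it lies along the box's long side. Friction about 0.07 N m; it stays where it is left.
- blue_wing (a joint): The same angle of the blue-collared screw's wing, already at or near home (1.1 to 1.2); to be left alone.
Not all that is in view belongs to the job. Several things look just like the tray: the one meant starts farthest to the robot's left. Of the things that look like the key, the larger one is meant.

How it is judged:
On the way:
1. the red screw is turned home (within 0.2 rad of the stop) by the key (value of joint red_wing above 1 rad and contact force between key and red_screw above 0.2 N).
At the end, for the whole second after the job is handed in: The red screw is within 0.2 rad of its stop, the blue screw still at home (above 0.9 rad), and the key stands upright (within 10 degrees) at rest on the tray's floor (its origin within 65 mm of the tray's centre along both tray axes), released (value of joint red_wing above 1 rad and value of joint blue_wing above 0.9 rad and angle between key's own z axis and vertical below 0.17 rad and x of key in the frame of tray between -0.065 and 0.065 m and y of key in the frame of tray between -0.065 and 0.065 m and z of key in the frame of tray below 0.012 m and linear speed of key below 0.02 m/s); the robot touches nothing.
It fails at once if the blue-collared screw is turned out of home (below 0.9 rad) (value of joint blue_wing below 0.9 rad).
It fails at once if the fingers push on the red screw (over 5 N) (contact force between the fingers and red_screw above 5 N).
It also fails if it takes over 51 s, if anything falls off the work surface, if the arm or the gripper's body presses on something with over 40 N, if the wrist force passes 120 N, or if a joint passes its speed limit or range.

ROBOT

A 6-joint arm with a two-finger parallel gripper is mounted at the origin on the work surface. World frame = base frame: x ahead of the robot, y to its left, z up, the work surface at z = 0. Lengths are in m, angles in rad, forces in N, time in s.
With the tool pointing down it reaches from about 0.2 to 0.875 m from the base axis. Payload 3.4 kg.
Tool frame: the origin (TCP) lies midway between the tips of the shut fingers; the grasp point (between the pads) lies 19 mm behind it (bot.pinch_z is the distance from the TCP to the grasp point, in m); z points along the fingers, y is the line along which they close (so a half turn about z gives the same grasp; the last joint's range is limited). The gripper opens to 94 mm and grips with 3 to 60 N. Pads are 16 mm wide; open, the fingers measure 119 mm over their backs; the gripper's body (75 mm by 177 mm) begins 78 mm behind the grasp point.
Start: joints at [-1.324, 0.276, 1.505, -0, 1.361, -0.121], TCP at [0.207, -0.537, 0.205] pointing down, gripper open.
Joint ranges: [-2.89, 2.89], [-0.75, 2.08], [0.22, 2.7], [-1.18, 4.32], [0.11, 2.71], [-2.7, 2.7]. Speed limits (rad/s): [2.57, 2.57, 3.14, 3.14, 3.14, 3.14].

INTERFACE

Orientations are given as a unit quaternion [w, x, y, z].
In Python, from bench import monitor, viewer, ticket, bot gives the robot as it stands.
- The arm moves only by the tool step_arm, never from a script. Its argument "moves" is text: rows parted by semicolons, each of 4 numbers parted by spaces: the shift along the tool's x, y, z in cm, then the turn about the tool's z in rad. In form: tx ty tz spin; .... A call has 1 to 10 rows; each row shifts and turns the commanded pose from where the row before left it, along the tool's axes as they then stand; what a row does not reach is not made up. A row lasts 1/10 s, in which the tool goes at most 50 mm and 8.59 degrees, less where a joint would pass 70% of its speed; a pose out of reach is approached as far as the arm can. A call is refused whole if a number of a shift passes 5 or a number of a turn 0.15, either way. A call with a gripper value outside its range is refused whole. "gripper" is the opening, from 0 (shut) to 1 (fully open), set as the call begins (left out, the last holds). The fingers move at their own pace and stop on an object; "squeeze" is the grip in N (left out, the last holds). Time passes only in rows, so rows that do not move let the fingers close. It gives the time, the measured TCP pose, the force, the opening and the grip force at its end, in the units of the state.
- monitor.state(): the state, without advancing time (a new reading comes with each control period).
- viewer.read_camera(name): name is "side" or "top"; returns (picture, depth): 420x560x3 uint8, red, green, blue; 420x560 float32, m along the optical axis (not along the pixel's ray), 0 where there is no reading.
- viewer.calibration(name): a dict with "K" (3x3 intrinsics, pixels), "rvec" (rotation vector, rad) and "tvec" (3), from world to camera coordinates, as OpenCV has them. Camera axes: x right, y down, z forward; pixel columns grow to the right and rows downward; lengths in m; the calibration is good to about 2 mm. A picture is of the moment at which its call begins. calibration takes no time and is no camera call.
- ticket.sign_off(): hands the job in; it is judged then, once.
The state is a dict: "time": time; "qpos": joint angles; "dq": joint speeds; "joint_efforts": joint torques, N m; "tool_pos": TCP position; "tool_rot": TCP orientation; "ft_force": force on the tool from outside, world axes, zero at the start; "torque": the same for the moment, N m; "grip_width": finger opening in m; "grip_force": force on a finger pad.
Only numpy, scipy, OpenCV 4.12 (cv2) and the standard library are available. Lean on these libraries where they do the work, as an engineer would, in place of code of your own. Each camera call takes 0.05 s, during which the arm holds its last target. There are 200 camera calls.

## Working session

There is one attempt and no reset: what is moved stays moved. The work goes in short steps, Python scripts to look and compute and a tool call to move; the robot and the scene stay as the last step left them, time stands still between calls to the robot, and variables do not carry over. Pictures are saved under pics/ and viewed, at most 10 in all, crops included, and the job is handed in when it is done.

Besides the shell and the picture viewer there is one more tool, called as a command line: name --argument value ..., lists and objects as JSON in quotes. step_arm: Moves the arm, as the interface text tells. Its arguments: {"type":"object","properties":{"moves":{"type":"string"},"gripper":{"type":"number"},"squeeze":{"type":"number"}},"required":["moves"]}

```bash
mkdir -p pics; cat > h.py <<'E'
import numpy as np,cv2
from bench import monitor,viewer,ticket,bot
def cloud(n):
    p,d=viewer.read_camera(n);c=viewer.calibration(n);K=np.array(c["K"]);R=cv2.Rodrigues(np.array(c["rvec"],float))[0];t=np.array(c["tvec"],float).ravel()
    v,u=np.indices(d.shape)
    X=np.stack([(u-K[0,2])/K[0,0]*d,(v-K[1,2])/K[1,1]*d,d],-1)
    W=(X-t)@R
    W[d==0]=np.nan
    return p,W
E
python3 - <<'E'
from h import *
for n in ("top","side"):
    p,W=cloud(n);cv2.imwrite(f"pics/{n}0.png",p[:,:,::-1]);np.savez(f"{n}0.npz",p=p,W=W)
s=monitor.state();print(s["tool_pos"],s["tool_rot"],s["time"],s["grip_width"])
E
```

```text
[ 0.20661201 -0.53606002  0.20471072] [-7.97756315e-04  9.83138272e-01  1.82861961e-01 -6.58252623e-05] 0.1 0.09432457824263293
```

View pics/top0.png

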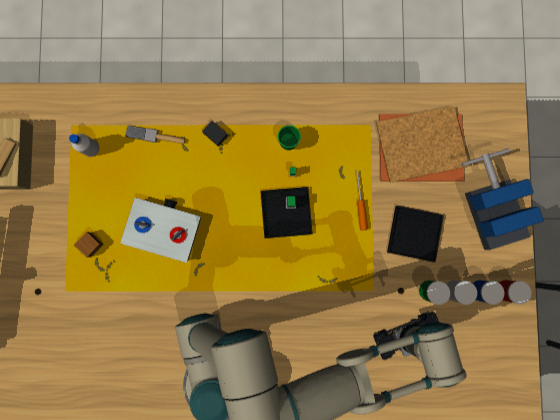

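View pics/side0.png

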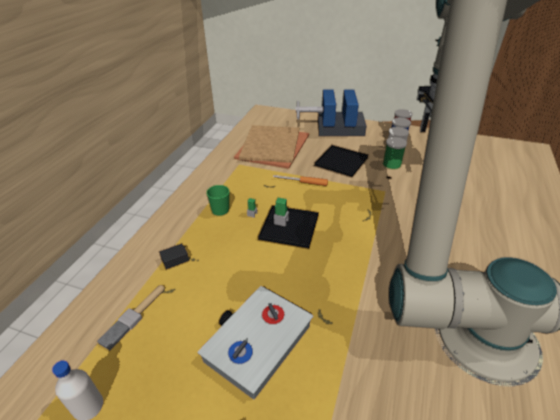

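The top view shows the tray at (287,212) with the key at (291,202). The red screw is at (178,234), the blue one at (143,224), and a small decoy key at (292,171). Now I'll measure.

```bash
cat > m.py <<'E'
from h import *
import sys
def rect(P):
    r=cv2.minAreaRect((P[:,:2]*1000).astype(np.float32));return np.round(r[0],1),np.round(r[1],1),round(r[2],1)
if __name__=="__main__":
  for n in ("top","side"):
    f=np.load(n+"0.npz");p=f["p"].astype(int);W=f["W"];z=W[...,2];r,g,b=p[...,0],p[...,1],p[...,2]
    print(n)
    v,u=np.indices(z.shape)
    roi={"top":(95,165,120,205,255,180,260,315),"side":(0,0,0,0,0,0,0,0)}[n]
    m0=np.isfinite(z)
    green=(g>1.5*r)&(g>1.3*b)&(g>60)&m0
    k,l=cv2.connectedComponents(green.astype(np.uint8))
    for i in range(1,k):
        q=(l==i)
        if q.sum()>15: print("green",q.sum(),W[q].mean(0).round(3),z[q].max().round(3), rect(W[q&(z>z[q].max()-.008)]))
    for nm,m in(("red",(r>1.8*g)&(r>1.8*b)&(r>100)),("blue",(b>1.8*r)&(b>1.3*g)&(b>80))):
        k,l=cv2.connectedComponents((m&m0).astype(np.uint8))
        for i in range(1,k):
            q=l==i
            if q.sum()>20: print(nm,q.sum(),W[q].mean(0).round(3),rect(W[q]))
    if n=="top":
      box=(z>.035)&(z<.055)&(v>190)&(v<265)&(u>115)&(u<205);print("box",rect(W[box]))
      blk=(p.max(-1)<60)&(v>180)&(v<245)&(u>255)&(u<318)&(z<.03);print("tray",rect(W[blk]))
    # wing
      for c in((178,234),(143,224)):
        q=(np.hypot(u-c[0],v-c[1])<14)&(z>.056);print("wing",q.sum(),rect(W[q]),z[q].mean())
      print(W[202,291],W[192:212:2,291,2].round(3))
  im=cv2.imread("pics/top0.png");a=cv2.resize(im[180:270,110:210],(500,450),interpolation=2);b=cv2.resize(im[160:250,255:325],(300,386),interpolation=2)
  o=np.zeros((450,800,3),np.uint8);o[:,:500]=a;o[:386,500:]=b;cv2.imwrite("pics/crop0.png",o)
E
python3 m.py
```

```text
top
green 169 [ 0.809 -0.239  0.058] 0.088 (array([ 800.5, -231.3]), array([71.4, 71.7]), 24.0)
green 59 [ 0.817 -0.225  0.005] 0.016 (array([ 817.9, -224. ]), array([13.7, 35.4]), 18.5)
green 41 [ 0.694 -0.242  0.063] 0.071 (array([ 693.6, -243.8]), array([13.2, 20.2]), 89.9)
green 81 [ 0.591 -0.234  0.09 ] 0.101 (array([ 589.5, -234.1]), array([22.4, 25.6]), 90.0)
green 33 [ 0.296 -0.662  0.023] 0.045 (array([ 289.3, -663.6]), array([30.3,  3.2]), 17.7)
red 79 [ 0.887 -0.572  0.011] (array([ 890.1, -582.3]), array([16.8, 86.1]), 8.9)
red 51 [ 0.871 -0.814  0.012] (array([ 866. , -816.9]), array([52., 18.]), 13.9)
red 167 [ 0.713 -0.549  0.012] (array([ 728.9, -543.2]), array([127.9,  25. ]), 10.2)
red 428 [ 0.681 -0.747  0.012] (array([ 669.6, -719.9]), array([ 41.2, 213.6]), 10.9)
red 200 [ 0.55  -0.473  0.023] (array([ 551.8, -474.4]), array([99.1, 25. ]), 4.4)
red 140 [0.485 0.132 0.05 ] (array([485.8, 132. ]), array([49.5, 50. ]), 0.7)
blue 56 [0.78  0.44  0.157] (array([804.1, 466.9]), array([103. ,  23.2]), 50.9)
blue 753 [ 0.606 -0.9    0.15 ] (array([ 606.4, -901.7]), array
[... 739 characters left out ...]
4.2]), 33.2)
green 517 [ 0.798 -0.224  0.052] 0.083 (array([ 800.6, -226.8]), array([67.4, 72.9]), 25.1)
green 69 [ 0.69  -0.236  0.05 ] 0.067 (array([ 689.9, -239.4]), array([19.1, 19.5]), 53.5)
green 170 [ 0.588 -0.225  0.073] 0.094 (array([ 588. , -233.1]), array([26.1, 28.4]), 89.3)
red 212 [0.482 0.135 0.048] (array([483.1, 133. ]), array([50.6, 50.2]), 43.5)
blue 385 [ 0.592 -0.851  0.12 ] (array([ 603. , -892.8]), array([ 48.4, 157.4]), 17.0)
blue 387 [ 0.507 -0.879  0.121] (array([ 520.5, -918.4]), array([ 48.2, 156.4]), 20.4)
blue 260 [0.515 0.25  0.049] (array([516.9, 247.1]), array([48. , 51.1]), 25.4)
blue 193 [0.775 0.442 0.157] (array([776.9, 440.5]), array([24.5, 24.7]), 72.8)
```

View pics/crop0.png

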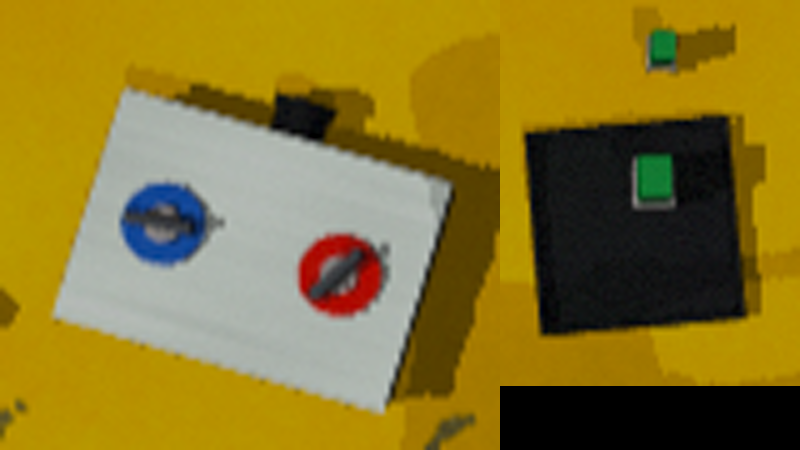

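The red wing runs lower-left to upper-right in the crop and the blue one is nearly along the box. The key looks almost square with the world axes. I'll refine these by intersecting pixel rays with the known heights.

```bash
cat >> h.py <<'E'
def plane(n,uv,z):
    c=viewer.calibration(n);K=np.array(c["K"]);R=cv2.Rodrigues(np.array(c["rvec"],float))[0];t=np.array(c["tvec"],float).ravel()
    d=np.c_[(np.asarray(uv,float)-[K[0,2],K[1,2]])/[K[0,0],K[1,1]],np.ones(len(uv))]@R;o=-R.T@t
    return (o+d*((z-o[2])/d[:,2])[:,None])[:,:2]
def mom(P):
    C=np.cov(P.T);w,V=np.linalg.eigh(C);v=V[:,1]
    return (P.mean(0)*1000).round(1),np.degrees(np.arctan2(v[1],v[0])).round(1)%180,(np.sqrt(12*w)*1000).round(1)
def pts(m): 
    v,u=np.nonzero(m);return np.c_[u,v]
E
python3 - <<'E'
from h import *
print("cam",[(-cv2.Rodrigues(np.array(viewer.calibration(n)["rvec"],float))[0].T@np.array(viewer.calibration(n)["tvec"],float).ravel()).round(2) for n in("top","side")])
from scipy.ndimage import zoom
for n,kc,rc,bc,rad in(("top",(291,202),(178,234),(143,224),11),("side",(281,208),(272,313),(240,351),17)):
    p=np.load(n+"0.npz")["p"]
    s=8;P=cv2.resize(p,None,fx=s,fy=s,interpolation=cv2.INTER_CUBIC).astype(int);r,g,b=P[...,0],P[...,1],P[...,2]
    v,u=np.indices(r.shape);u=(u+.5)/s-.5;v=(v+.5)/s-.5
    def go(name,m,c,R,z):
        q=m&(np.hypot(u-c[0],v-c[1])<R);X=plane(n,np.c_[u[q],v[q]],z)
        print(n,name,q.sum()//64,mom(X),cv2.minAreaRect((X*1000).astype(np.float32)))
    go("key",(g>1.6*r)&(g>1.3*b)&(g>(80 if n=="top" else 110)),kc,13,.093)
    for nm,c,m in(("red",rc,(r>1.8*g)&(r>1.8*b)&(r>100)),("blue",bc,(b>1.8*r)&(b>1.3*g)&(b>80))):
        q=m&(np.hypot(u-c[0],v-c[1])<rad+6);X=plane(n,np.c_[u[q],v[q]],.049)
        h=cv2.minEnclosingCircle((X*1000).astype(np.float32));print(n,nm,h)
        dark=(P.max(-1)<95);go(nm+"wing",dark,c,rad,.065)
E
```

```text
cam [array([ 0.43, -0.18,  1.75]), array([0.28, 0.65, 0.81])]
top key 76 (array([ 590.7, -234.3]), np.float64(178.9), array([25.5, 30.2])) ((589.911376953125, -234.27552795410156), (32.35728454589844, 25.8870906829834), 1.1893815994262695)
top red ((484.99261474609375, 132.0010986328125), 27.34861183166504)
top redwing 52 (array([485.6, 127.9]), np.float64(127.5), array([13.6, 45.7])) ((487.4106140136719, 124.78922271728516), (21.228435516357422, 56.21678161621094), 23.55253791809082)
top blue ((519.0393676757812, 247.37364196777344), 27.328914642333984)
top bluewing 54 (array([520. , 240.5]), np.float64(82.4), array([13.7, 47.7])) ((518.8065185546875, 241.28353881835938), (21.40634536743164, 52.834144592285156), 5.309014320373535)
side key 47 (array([ 587.2, -226.8]), np.float64(108.4), array([26. , 37.6])) ((584.6504516601562, -203.71133422851562), (27.509201049804688, 76.47547912597656), 6.456839561462402)
side red ((482.4087829589844, 133.24884033203125), 26.44734001159668)
side redwing 64 (array([481.1, 137.8]), np.float64(131.5), array([ 9.6, 42.2])) ((481.5379333496094, 136.89669799804688), (11.17745590209961, 46.53573989868164), 43.27114486694336)
side blue ((516.4825439453125, 248.26914978027344), 26.119327545166016)
side bluewing 88 (array([514.8, 251.5]), np.float64(78.7), array([ 9.8, 44. ])) ((514.6670532226562, 250.79074096679688), (47.213600158691406, 11.114362716674805), 78.18720245361328)
```

step_arm --moves "0 0 0 0.1225; 0 0 0 0.1225; 0 0 0 0.1225; 3.5 -2.8 0 0; 3.5 -2.8 0 0; 3.5 -2.8 0 0; 3.5 -2.8 0 0; 3.5 -2.8 0 0; 3.5 -2.8 0 0; 3.5 -2.8 0 0" --gripper 1 --squeeze 40

```text
time: 1.1
tool_pos: [0.4527, -0.339, 0.2051]
tool_rot: [-0.0, 1.0, 0.0, -0.0]
ft_force: [-0.3, -0.7, -0.1]
grip_width: 0.0939
grip_force: 0.0
```

step_arm --moves "3.4 -2.6 0 0; 3.4 -2.6 0 0; 3.4 -2.6 0 0; 3.4 -2.6 0 0; 0 0 0 0; 0 0 2.5 0; 0 0 2.5 0; 0 0 0 0; 0 0 0 0"

```text
time: 2.0
tool_pos: [0.587, -0.2369, 0.1553]
tool_rot: [-0.0, 1.0, -0.0, -0.001]
ft_force: [-0.0, 0.5, 0.8]
grip_width: 0.0941
grip_force: 0.0
```

```bash
python3 -c "
from h import *
s=monitor.state();print(s['tool_pos'],s['tool_rot'],s['qpos'],s['torque'])"
```

```text
[ 0.58695453 -0.23686479  0.15530348] [-1.58916299e-04  9.99999765e-01 -1.23849324e-04 -6.55852941e-04] [-4.93217316e-01  3.92702568e-01  1.45424887e+00 -3.54225337e-04
  1.29594712e+00  1.07792307e+00] [ 0.06634016  0.0079842  -0.05701545]
```

step_arm --moves "0.3 -0.25 2 0; 0 0 2 0; 0 0 2 0; 0 0 2 0; 0 0 1.5 0; 0 0 0.8 0; 0 0 0 0"

```text
time: 2.7
tool_pos: [0.5906, -0.2344, 0.0526]
tool_rot: [0.0, 1.0, -0.0, -0.0]
ft_force: [-0.0, 0.4, 0.4]
grip_width: 0.0944
grip_force: 0.0
```

step_arm --moves "0 0 0 0; 0 0 0 0; 0 0 0 0; 0 0 0 0; 0 0 0 0; 0 0 0 0; 0 0 0 0; 0 0 0 0" --gripper 0 --squeeze 40

```text
time: 3.5
tool_pos: [0.5906, -0.2339, 0.0524]
tool_rot: [0.0, 1.0, 0.0, -0.0]
ft_force: [0.5, 0.1, -0.3]
grip_width: 0.0334
grip_force: 0.0
```

step_arm --moves "0 0 0 0; 0 0 0 0; 0 0 0 0; 0 0 0 0; 0 0 -1 0; 0 0 -2 0; 0 0 -3 0; 0 0 -3 0; 0 0 -2 0; 0 0 0 0"

```text
time: 4.5
tool_pos: [0.5926, -0.2348, 0.1664]
tool_rot: [0.002, 1.0, 0.0, 0.003]
ft_force: [-0.1, 0.0, -1.5]
grip_width: 0.0256
grip_force: 40.0
```

```bash
python3 - <<'E'
from h import *
o=[]
for n,(a,b) in(("top",(160,250)),("side",(230,160))):
    p,W=cloud(n);x,y=(240,150) if n=="top" else (220,120)
    o.append(cv2.resize(p[y:y+110,x:x+110,::-1],(400,400),interpolation=2))
cv2.imwrite("pics/lift.png",np.hstack(o))
E
```

```text
(no output)
```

View pics/lift.png

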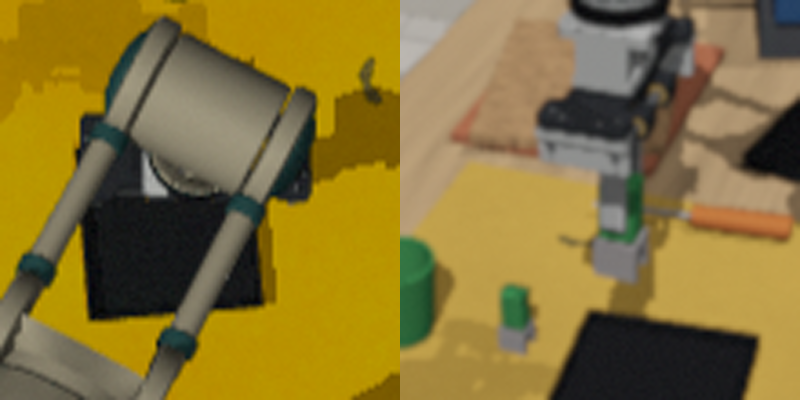

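The key is held upright in the fingers. Next I carry it over to the red screw.

step_arm --moves "0 -1 0 0; -1 -4 0 0; -1.5 -4.5 0 0; -1.5 -4.5 0 0; -1.5 -4.5 0 0; -1.5 -4.5 0 0; -1.5 -4.5 0 0; -1.5 -4.5 0 0; -1 -3 0 0; 0 0 0 0"

```text
time: 5.6
tool_pos: [0.477, 0.1199, 0.161]
tool_rot: [-0.001, 1.0, 0.003, -0.002]
ft_force: [0.2, -0.1, -1.3]
grip_width: 0.0259
grip_force: 40.0
```

step_arm --moves "0 0 0 -0.142; 0 0 0 -0.142; 0 0 0 -0.142; 0 0 0 -0.142; 0 0 0 -0.142; 0 0 0 -0.142; 0 0 0 -0.142; 0 0 0 -0.142; 0 0 0 -0.142; 0 0 0 -0.142"

```text
time: 6.6
tool_pos: [0.4798, 0.1153, 0.1612]
tool_rot: [-0.001, 0.757, 0.654, -0.001]
ft_force: [0.6, -0.3, -1.7]
grip_width: 0.026
grip_force: 40.0
```

step_arm --moves "0 0 0 -0.142; 0 0 0 -0.142; 0 0 0 -0.142; 0 0 0 -0.142; 0 0 0 -0.142; 0 0 0 -0.139; 0 0 0 0; 0 0 0 0"

```text
time: 7.4
tool_pos: [0.4801, 0.1156, 0.1617]
tool_rot: [-0.001, 0.424, 0.906, -0.001]
ft_force: [0.2, -0.3, -2.6]
grip_width: 0.0257
grip_force: 40.0
```

```bash
cat > g.py <<'E'
from h import *
import sys
s=monitor.state();q=s['tool_rot'];yaw=2*np.arctan2(q[2],q[1]);p=s['tool_pos']
T=np.array([float(x) for x in sys.argv[1:4]])
d=(T[:2]-p[:2])*100;c,n=np.cos(yaw),np.sin(yaw)
print("t",s['time'],"p",p.round(4),"yaw",np.degrees(yaw).round(2),"tilt",q[[0,3]].round(4) if hasattr(q,'shape') else q,"q",np.round(s['qpos'],2),"F",np.round(s['ft_force'],1),np.round(s['torque'],2),"grip",s['grip_force'],s['grip_width'])
print("txyz",np.round([d[0]*c+d[1]*n,d[0]*n-d[1]*c,(p[2]-T[2])*100],2))
if len(sys.argv)>4:print("spin",round((yaw-np.radians(float(sys.argv[4]))+np.pi)%(2*np.pi)-np.pi,3))
E
python3 g.py .4837 .1326 .1004 130
python3 - <<'E'
from h import *
o=[]
for n,x,y in(("top",130,180),("side",200,220)):
    p,W=cloud(n)
    o.append(cv2.resize(p[y:y+110,x:x+110,::-1],(400,400),interpolation=2))
cv2.imwrite("pics/over.png",np.hstack(o))
E
```

```text
t 7.4 p [0.4801 0.1156 0.1617] yaw 129.83 tilt [-0.0006 -0.0005] q [ 0.1   0.19  1.74 -0.    1.22 -0.6 ] F [ 0.2 -0.3 -2.6] [-0.02 -0.13 -0.01] grip 39.99923586845398 0.025674410387199892
txyz [1.08 1.36 6.13]
spin -0.003
```

View pics/over.png

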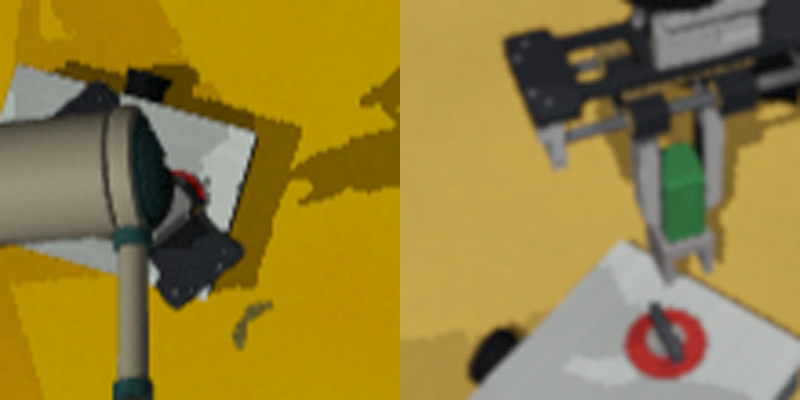

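The side view shows the slot in line with the wing, and the key about 2 cm short of it. I'll correct that and descend gently.

step_arm --moves "0.5 0.7 0 0; 0.6 0.65 0 0; 0 0 0 0; 0 0 1 0; 0 0 1 0; 0 0 1 0; 0 0 0.2 0; 0 0 0 0; 0 0 0 0"

```text
time: 8.4
tool_pos: [0.484, 0.133, 0.1305]
tool_rot: [0.0, 0.423, 0.906, 0.0]
ft_force: [-0.0, -0.4, -1.6]
grip_width: 0.0257
grip_force: 40.0
```

```bash
python3 g.py .4837 .1326 .1004 130
python3 - <<'E'
from h import *
p,W=cloud("side")
cv2.imwrite("pics/over2.png",cv2.resize(p[270:340,230:310,::-1],(640,560),interpolation=2))
E
```

```text
t 8.4 p [0.484  0.133  0.1305] yaw 130.01 tilt [0.0001 0.    ] q [ 0.13  0.22  1.78 -0.    1.14 -0.57] F [-0.  -0.4 -1.6] [-0.04 -0.12  0.02] grip 39.99943256378174 0.02569001588689068
txyz [-0.01 -0.05  3.01]
spin 0.0
```

View pics/over2.png

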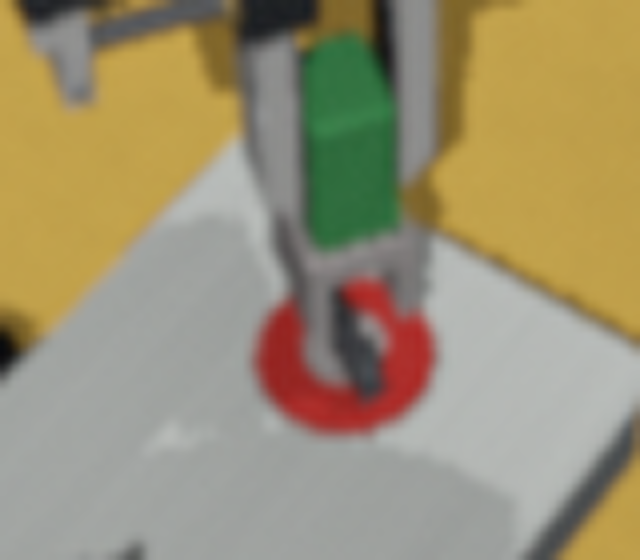

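The slot, between cheeks at about (320,330) and (405,280), straddles the dark wing at (360,345). I'll lower it on.

step_arm --moves "0 0 0.6 0; 0 0 0.6 0; 0 0 0.6 0; 0 0 0.6 0; 0 0 0.5 0; 0 0 0 0; 0 0 0 0"

```text
time: 9.15
tool_pos: [0.4838, 0.1331, 0.1013]
tool_rot: [-0.0, 0.422, 0.906, -0.0]
ft_force: [-0.9, 0.2, -2.1]
grip_width: 0.0258
grip_force: 40.0
```

```bash
python3 g.py .4837 .1326 .1004 56
```

```text
t 9.15 p [0.4838 0.1331 0.1013] yaw 130.02 tilt [-0.0001 -0.0001] q [ 0.13  0.25  1.82 -0.    1.07 -0.57] F [-0.9  0.2 -2.1] [ 0.06 -0.12  0.06] grip 39.99938249588013 0.02583111340579496
txyz [-0.03 -0.04  0.09]
spin 1.292
```

No contact, and it is down over the wing. Now I turn clockwise slowly.

step_arm --moves "0 0 0 0.1; 0 0 0 0.1; 0 0 0 0.1; 0 0 0 0.1; 0 0 0 0.1; 0 0 0 0.1; 0 0 0 0.1; 0 0 0 0.1; 0 0 0 0.1"

```text
time: 10.05
tool_pos: [0.4843, 0.1333, 0.1017]
tool_rot: [0.0, 0.776, 0.631, 0.0]
ft_force: [0.9, 0.1, -2.5]
grip_width: 0.0264
grip_force: 40.0
```

```bash
python3 g.py .4837 .1326 .1004 56
```

```text
t 10.05 p [0.4843 0.1333 0.1017] yaw 78.23 tilt [0.0002 0.0005] q [0.13 0.25 1.82 0.   1.07 0.34] F [ 0.9  0.1 -2.5] [ 0.02 -0.19  0.08] grip 39.99837398529053 0.026368138173483192
txyz [-0.08 -0.04  0.13]
spin 0.388
```

step_arm --moves "0 0 0 0.1; 0 0 0 0.07; 0 0 0 0.05; 0 0 0 0"

```text
time: 10.45
tool_pos: [0.4843, 0.1333, 0.1017]
tool_rot: [0.0, 0.839, 0.544, 0.001]
ft_force: [1.9, 0.9, -3.1]
grip_width: 0.0257
grip_force: 40.0
```

```bash
python3 g.py .4837 .1326 .1004 56
```

```text
t 10.45 p [0.4843 0.1333 0.1017] yaw 65.86 tilt [0.0002 0.0006] q [0.13 0.25 1.82 0.   1.07 0.55] F [ 1.9  0.9 -3.1] [ 0.09 -0.25 -0.03] grip 39.99979376792908 0.025721277520079036
txyz [-0.09 -0.03  0.13]
spin 0.172
```

step_arm --moves "0 0 0 0.05; 0 0 0 0.05; 0 0 0 0.05; 0 0 0 0; 0 0 0 0"

```text
time: 10.95
tool_pos: [0.4844, 0.1332, 0.1017]
tool_rot: [0.0, 0.877, 0.48, 0.001]
ft_force: [1.4, 0.9, -2.4]
grip_width: 0.026
grip_force: 40.0
```

```bash
python3 g.py .4837 .1326 .1004 56
```

```text
t 10.95 p [0.4844 0.1332 0.1017] yaw 57.35 tilt [0.0002 0.0006] q [0.13 0.25 1.82 0.   1.07 0.7 ] F [ 1.4  0.9 -2.4] [ 0.14 -0.33  0.04] grip 39.99960958957672 0.025985440211240884
txyz [-0.09 -0.02  0.13]
spin 0.024
```

step_arm --moves "0 0 0 0.04; 0 0 0 0.04; 0 0 0 0; 0 0 0 0"

```text
time: 11.35
tool_pos: [0.4844, 0.1332, 0.1017]
tool_rot: [0.0, 0.896, 0.445, 0.001]
ft_force: [1.2, 1.1, -2.8]
grip_width: 0.0256
grip_force: 40.1
```

```bash
python3 g.py .4837 .1326 .1004 56
python3 - <<'E'
from h import *
p,W=cloud("side")
cv2.imwrite("pics/turned.png",cv2.resize(p[270:340,230:310,::-1],(640,560),interpolation=2))
E
```

```text
t 11.35 p [0.4844 0.1332 0.1017] yaw 52.81 tilt [0.0003 0.0006] q [ 0.13  0.25  1.82 -0.    1.07  0.78] F [ 1.2  1.1 -2.8] [ 0.26 -0.4   0.52] grip 40.069525837898254 0.025638572600944324
txyz [-0.09 -0.02  0.13]
spin -0.056
```

View pics/turned.png

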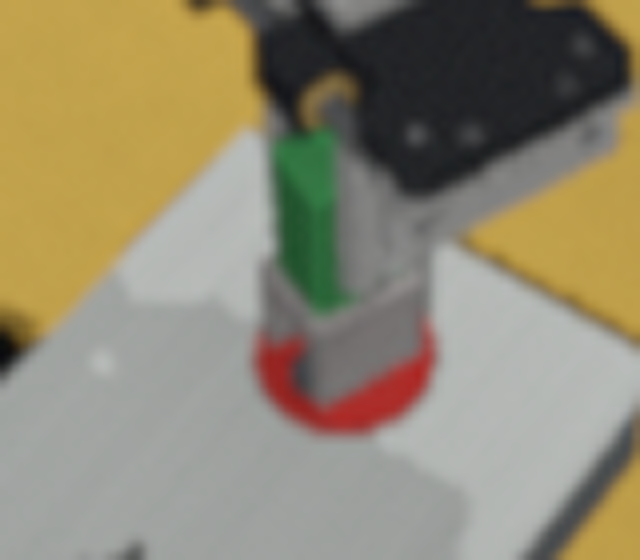

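The moment jumped to 0.5 N m, so the screw is against its stop. I'll back off into the play, lift and return.

step_arm --moves "0 0 0 -0.1; 0 0 0 -0.1; 0 0 0 -0.1; 0 0 0 0; 0 0 -0.6 0; 0 0 -1 0; 0 0 -1.5 0; 0 0 -2 0; 0 0 -1.5 0; 0 0 0 0"

```text
time: 12.4
tool_pos: [0.4857, 0.1334, 0.1703]
tool_rot: [0.001, 0.82, 0.572, 0.003]
ft_force: [0.9, 0.4, -1.5]
grip_width: 0.0256
grip_force: 40.0
```

step_arm --moves "0 0 0 0.13; 0 0 0 0.13; 0 0 0 0.13; 0 0 0 0.13; 0 0 0 0.13; 0 0 0 0.13; 0 0 0 0.13; 0 0 0 0.13; 0 0 0 0.13; 0 0 0 0"

```text
time: 13.4
tool_pos: [0.4833, 0.133, 0.167]
tool_rot: [0.0, 1.0, 0.025, -0.001]
ft_force: [0.2, 0.2, -2.5]
grip_width: 0.0257
grip_force: 40.0
```

```bash
python3 g.py .562 -.2223 .0524 0
```

```text
t 13.4 p [0.4833 0.133  0.167 ] yaw 2.81 tilt [ 0.0001 -0.0006] q [ 0.13  0.19  1.72 -0.    1.23  1.65] F [ 0.2  0.2 -2.5] [ 0.01  0.03 -0.01] grip 40.00031054019928 0.025731894854540853
txyz [ 6.12 35.87 11.46]
spin 0.049
```

```bash
python3 - <<'E'
from h import *
p,W=cloud("top");cv2.imwrite("pics/scr.png",cv2.resize(p[190:260,120:210,::-1],(720,560),interpolation=2))
p,W=cloud("side");cv2.imwrite("pics/scr2.png",cv2.resize(p[285:375,215:315,::-1],(600,540),interpolation=2))
E
```

```text
(no output)
```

View pics/scr2.png

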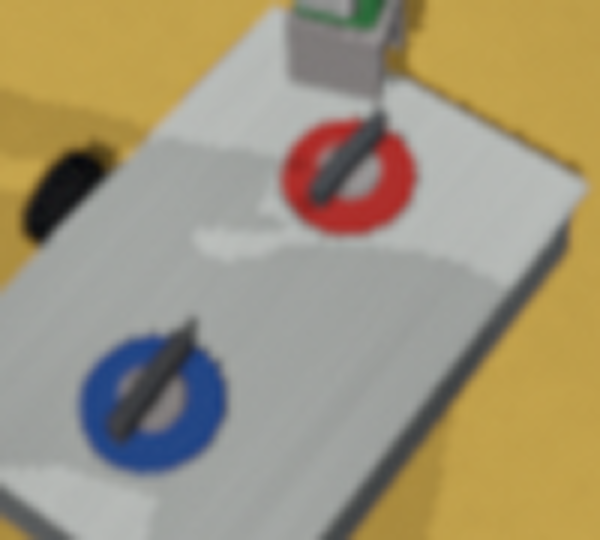

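step_arm --moves "0.2 1.5 0 0; 0.6 3.5 0 0; 0.8 4.5 0 0; 0.8 4.5 0 0; 0.8 4.5 0 0; 0.8 4.5 0 0; 0.8 4.5 0 0; 0.8 4.5 0 0; 0.5 3 0 0; 0 0 0 0"

```text
time: 14.5
tool_pos: [0.5629, -0.2182, 0.1668]
tool_rot: [0.001, 1.0, 0.023, 0.0]
ft_force: [-0.3, 0.1, -1.8]
grip_width: 0.0258
grip_force: 40.0
```

```bash
python3 g.py .562 -.2223 .0524 0
```

```text
t 14.5 p [ 0.5629 -0.2182  0.1668] yaw 2.69 tilt [0.0012 0.0003] q [-0.48  0.34  1.51 -0.    1.29  1.04] F [-0.3  0.1 -1.8] [0.11 0.03 0.05] grip 39.99914288520813 0.025766742764320075
txyz [-0.11  0.41 11.44]
spin 0.047
```

The red wing now lies along the box, parallel to the blue one, so it is home. The key is over the tray, and I'll lower it.

step_arm --moves "-0.1 0.4 2 0; 0 0 3 0; 0 0 3 0; 0 0 1.5 0; 0 0 1 0; 0 0 0.4 0; 0 0 0.2 0; 0 0 0.1 0; 0 0 0.1 0; 0 0 0 0"

```text
time: 15.5
tool_pos: [0.5615, -0.2177, 0.0551]
tool_rot: [0.0, 1.0, 0.025, 0.001]
ft_force: [0.3, 0.2, -2.5]
grip_width: 0.0261
grip_force: 40.0
```

```bash
python3 g.py .562 -.2223 .0524 0
```

```text
t 15.5 p [ 0.5615 -0.2177  0.0551] yaw 2.83 tilt [0.0003 0.0005] q [-0.49  0.43  1.66 -0.    1.04  1.04] F [ 0.3  0.2 -2.5] [0.04 0.04 0.03] grip 39.99937891960144 0.026135351827751205
txyz [0.02 0.46 0.27]
spin 0.049
```

step_arm --moves "0 0 0.1 0; 0 0 0.1 0; 0 0 0.05 0; 0 0 0.05 0; 0 0 0 0; 0 0 0 0"

```text
time: 16.1
tool_pos: [0.5613, -0.2176, 0.0524]
tool_rot: [0.0, 1.0, 0.025, 0.0]
ft_force: [-0.3, 0.8, 5.7]
grip_width: 0.0258
grip_force: 40.0
```

```bash
python3 g.py .562 -.2223 .0524 0
```

```text
t 16.1 p [ 0.5613 -0.2176  0.0524] yaw 2.83 tilt [0.0002 0.0003] q [-0.49  0.43  1.67 -0.    1.04  1.04] F [-0.3  0.8  5.7] [ 0.23  0.42 -0.01] grip 40.001365542411804 0.02580530364456152
txyz [ 0.04  0.47 -0.  ]
spin 0.049
```

It is standing on the floor, so I release it.

step_arm --moves "0 0 0 0; 0 0 0 0; 0 0 0 0; 0 0 0 0; 0 0 0 0; 0 0 0 0; 0 0 0 0; 0 0 0 0; 0 0 0 0; 0 0 0 0" --gripper 1

```text
time: 17.1
tool_pos: [0.5612, -0.2175, 0.0515]
tool_rot: [0.0, 1.0, 0.025, 0.0]
ft_force: [-0.0, 1.0, -0.6]
grip_width: 0.0935
grip_force: 0.0
```

step_arm --moves "0 0 -1 0; 0 0 -2 0; 0 0 -3 0; 0 0 -4 0; 0 0 -4 0; 0 0 -3 0; -4 0 0 0; -4 0 0 0; -4 0 0 0; 0 0 0 0"

```text
time: 18.1
tool_pos: [0.4368, -0.2226, 0.2225]
tool_rot: [0.0, 1.0, 0.024, -0.001]
ft_force: [0.3, -0.4, -0.1]
grip_width: 0.0943
grip_force: 0.0
```

```bash
python3 - <<'E'
from h import *
o=[]
for n,x,y in(("top",235,150),("side",220,150)):
    p,W=cloud(n)
    o.append(cv2.resize(p[y:y+110,x:x+110,::-1],(400,400),interpolation=2))
cv2.imwrite("pics/end.png",np.hstack(o));print(monitor.state()["grip_width"],monitor.state()["tool_pos"])
E
```

```text
0.09372899787282929 [ 0.44134811 -0.22364427  0.22266615]
```

View pics/end.png

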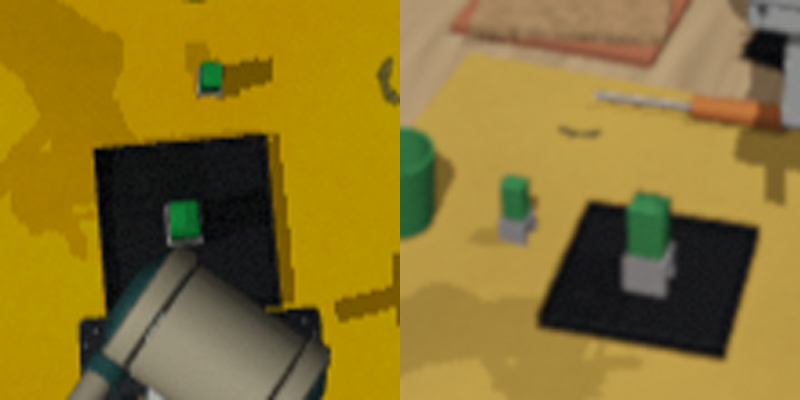

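The key stands upright near the tray's centre, released, with the gripper clear.

```bash
python3 -c "
from bench import ticket
print(ticket.sign_off())"
```

```text
the job is handed in; nothing more can be done
None
```

The job is handed in: I turned the red screw to its stop with the key, left the blue screw untouched, and stood the key upright and released in its tray; the sign-off gave no verdict.

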